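Level the sprung cup shelf and keep it pressed

TASK

Level the small hinged cup shelf that stands over the cold hob: grip the round knob at its front, press the sprung board down until its levelling foot stands firmly on the pad beneath, and turn the knob until the vial's bubble lies centred between its two lines. Finish holding: still grip the knob and still press the foot onto its pad, with the bubble at rest between the lines, and leave everything round about where it stands.

Things in the scene. Friction and masses are not known exactly. Their poses are not given: they have to be found in the camera images.
- shelf_base: Fixed steel stand of the cup shelf: two upright end plates 254 mm apart (x 122 to 198 mm, 82 mm tall), joined low at the back. Origin on the hob's glass (4.5 mm above the worktop) straight below the knob; x points horizontally from the knob to the hinge at the back, z up. The hinge axis runs along its y at x = 160 mm, z = 62 mm.
- shelf: Wooden board, 235 x 240 x 14 mm, hinged at its back edge; top face 69 mm above the hob when level. Origin on the hinge axis (mid-thickness); x to the back, z its upward normal; front edge at x = -215 mm. Springs hold it 4 degrees front-up at first; the knob goes down 5 to 17 mm against 3 to 5 N (more if the hand does not tilt along with it) before the foot meets its pad. Let go, it springs up.
- knob_mid (a point): Point on the axis of the round fluted knob, half way up it, 19 mm above the board's top face; the point turns with the board, not with the knob. The knob is 44 mm across and 32 mm tall, from 3 mm to 35 mm above the board, stands 55 mm behind the board's front edge in its middle, and can be gripped from above at any yaw.
- vial_mid (a point): Middle of the level vial, midway between its two lines (21 mm apart), on top of the board near its right edge, 55 mm behind and 92 mm to the right of the knob's axis. Its x runs along the vial towards the back.
- bubble_mid (a point): Middle of the vial's pale bubble, 14 x 11 mm. It floats to the higher end: along the vial's x it stands about -10.5 mm (minus = towards the front) for each degree that the front is high, at most 32 mm from the middle, and lags about 0.3 s. With the board pressed on its foot, a radian of the knob shifts it about 15 mm.
- foot: Levelling foot: steel disc 28 mm across under the board, straight below the knob. Origin at the centre of its underside. It stands on whichever pad lies below it.
- pad_thin: Loose rubber disc, 48 mm across and 5 mm thick, origin at the centre of its underside. Lies either under the foot or to the right of the shelf. With it under the foot the pressed front is at first too low.
- pad_thick: Loose rubber disc, 48 mm across and 13 mm thick, origin at the centre of its underside. Takes the other of these two places. With it under the foot the pressed front is at first too high.
- jug: Steel milk jug, 77 x 112 x 84 mm, origin at its underside; bystander.
- honey: Squat jar, 55 mm across, 81 mm tall, origin at its underside; bystander.
- beaker: Open beaker, 67 mm across, 98 mm tall, origin at its underside; bystander.
- tin: Round lidded tin, 79 mm across, 113 mm tall, origin at its underside; bystander.
- knob: The knob; origin on its axis at its underside. It turns stiffly (about 0.1 N m) and stays where left. Clockwise from above drives the foot down 4 mm per radian, so the pressed front rises; anticlockwise lets it sink. The pressing hand must follow that rise or fall. Centring takes 0.6 to 1.5 rad, one way or the other.

How it is judged:
By the outcome, as a careful person would: the job done as asked, in the order asked, and still so for the second after the job is handed in, while the arm keeps its last pose, push and grip.
It also fails if it takes over 40 s, if anything falls off the work surface, if the arm or the gripper's body presses on something with over 40 N, if the wrist force passes 120 N, or if a joint passes its speed limit or range.

ROBOT

A 6-joint arm with a two-finger parallel gripper is mounted at the origin on a cart in front of the work surface, level with it; the furniture and walls round the work are solid. World frame = base frame: x ahead of the robot, y to its left, z up, the work surface at z = 0. Lengths are in mm, angles in degrees, forces in N, time in s.
With the tool pointing down it reaches from about 300 to 850 mm from the base axis. Payload 4.2 kg.
Tool frame: the origin (TCP) lies at the very end of the fingers, on their centre line; the grasp point (between the pads) lies 19 mm behind it; z points along the fingers, y is the line along which they close (so a half turn about z gives the same grasp; the last joint's range is limited). The gripper opens to 91 mm and grips with 3 to 60 N. Pads are 32 mm wide; open, the fingers measure 118 mm over their backs; the gripper's body (76 mm by 178 mm) begins 60 mm behind the grasp point.
Start: joints at [-69.786, 18.312, 89.639, -0, 72.044, -1.146], TCP at [209.433, -535.519, 213.976] pointing down, gripper open.
Joint ranges: [-177.97, 177.97], [-48.28, 115.42], [12.27, 149.76], [-77.06, 257.06], [2.81, 150.46], [-146.56, 146.56]. Speed limits (degrees/s): [147.25, 147.25, 180, 180, 180, 180].

INTERFACE

Orientations are given as [roll, pitch, yaw] about the fixed x, y, z axes, in that order (R = Rz(yaw) Ry(pitch) Rx(roll)).
In Python, from workcell import env, eyes gives the robot as it stands.
- The arm moves only by the tool send_rows, never from a script. Its argument "targets" is text: rows parted by semicolons, each of 7 numbers parted by spaces: the shift along the tool's x, y, z in m, then the turn, a rotation vector about the tool's x, y, z in degrees, then the opening in per cent of the stroke, from 0 (shut) to 100 (fully open). A call has 1 to 12 rows; each row is the pose to reach, as a shift and turn from the pose commanded when the call began, along the tool's axes at that moment; what a row does not reach only later rows make up. A row lasts 1/12 s, in which the tool goes at most 41.7 mm and 7.16 degrees, less where a joint would pass 70% of its speed; a pose out of reach is approached as far as the arm can. A call with a gripper value outside its range is refused whole. The fingers move at their own pace and stop on an object; "grip_force" is the grip in N (left out, the last holds). Time passes only in rows, so rows that repeat a pose let the fingers close. It gives the time, the measured TCP pose, the force, the opening and the grip force at its end, in the units of the state.
- env.state(): the state, without advancing time (a new reading comes with each control period).
- eyes.grab_frame(name): name is "side" or "top" or "wrist"; returns a dict with "image" (400x640x3 uint8, blue, green, red), "fovy" (degrees; the focal length in pixels is half the picture's height over the tangent of half this angle, whatever the lens; pixels are square), "cx", "cy" (the principal point, pixels), "eye" and "attitude" of the camera in the world. Camera axes: x right, y up, looking along -z (the intrinsics and any distortion apply to the point x, -y, -z); pixel columns grow to the right and rows downward; lengths in mm; the calibration is good to about 2 mm. A picture is of the moment at which its call begins. There is no depth.
- env.job_done(): hands the job in; it is judged then, once.
The state is a dict: "time_s": time; "qpos": joint angles; "qvel": joint speeds; "effort": joint torques, N m; "ee_pos": TCP position; "ee_rot": TCP orientation; "force": force on the tool from outside, world axes, zero at the start; "torque": the same for the moment, N m; "gripper_width": finger opening in mm; "gripper_force": force on a finger pad.
Only numpy, scipy, OpenCV 4.12 (cv2) and the standard library are available. Lean on these libraries where they do the work, as an engineer would, in place of code of your own. Each camera call takes 0.05 s, during which the arm holds its last target. There are 200 camera calls.

## Working session

There is one attempt and no reset: what is moved stays moved. The work goes in short steps, Python scripts to look and compute and a tool call to move; the robot and the scene stay as the last step left them, time stands still between calls to the robot, and variables do not carry over. Pictures are saved under pics/ and viewed, at most 10 in all, crops included, and the job is handed in when it is done.

Besides the shell and the picture viewer there is one more tool, called after "Emit:" in YAML: its name, and indented under it one key for each argument. send_rows: Moves the arm, as the interface text tells. Its arguments: {"type":"object","properties":{"targets":{"type":"string"},"grip_force":{"type":"number"}},"required":["targets"]}

```bash
ls; mkdir -p pics
python3 - <<'E'
from workcell import env, eyes
import cv2,numpy as np
for n in("side","top","wrist"):
    f=eyes.grab_frame(n); cv2.imwrite(f"pics/{n}0.png",f["image"])
    print(n,{k:v for k,v in f.items() if k!="image"})
s=env.state();print(s)
E
```

```text
pics
side {'fovy': 44.494859035637205, 'cx': 315.8057414193249, 'cy': 201.21016136836874, 'eye': array([-582.40841618,  347.48054075,  661.39596011]), 'attitude': array([  65.69789615,    0.51528992, -119.65707456])}
top {'fovy': 42.41783704240885, 'cx': 313.0856939627551, 'cy': 201.39303401861645, 'eye': array([ 406.55601677, -271.44486079, 1326.47187548]), 'attitude': array([ 6.76249421e+00, -3.17541175e-02, -9.11953421e+01])}
wrist {'fovy': 71.41571379980871, 'cx': 322.76846077155017, 'cy': 198.14956197067445, 'eye': array([ 279.34571716, -509.03839983,  384.57011787]), 'attitude': array([-15.43431488,   0.18703512, -68.57104531])}
{'time_s': 0.15, 'qpos': array([-6.97850778e+01,  1.83429322e+01,  8.96893314e+01, -1.03045723e-03,
        7.20429763e+01, -1.14815738e+00]), 'qvel': array([ 0.08836191, -0.24452581, -0.12475367,  0.0307367 ,  0.11690758,
       -0.0352215 ]), 'effort': array([-5.82944722e-04, -4.12774122e+01, -2.32154131e+01,  7.26574520e-02,
        4.33281041e-02, -1.15272901e-04]), 'ee_pos': array([ 209.30674031, -535.157817  ,  213.32326799]), 'ee_rot': array([-1.79924756e+02, -5.27994971e-04,  2.13633976e+01]), 'force': array([0.34601171, 0.64115028, 0.23967501]), 'torque': array([-0.00642876, -0.04495856,  0.02613696]), 'gripper_force': 0.0, 'gripper_width': 91.84869585639098}
```

View pics/top0.png

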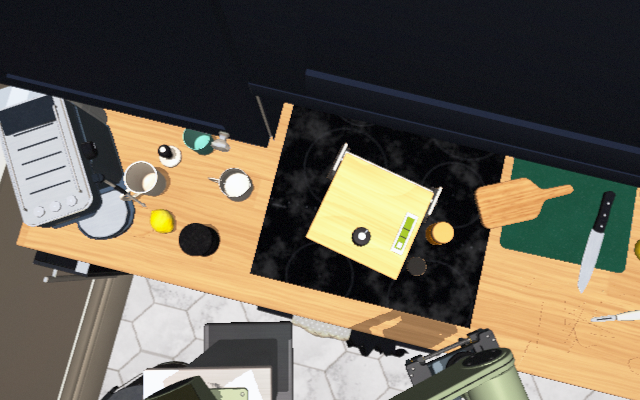

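View pics/side0.png

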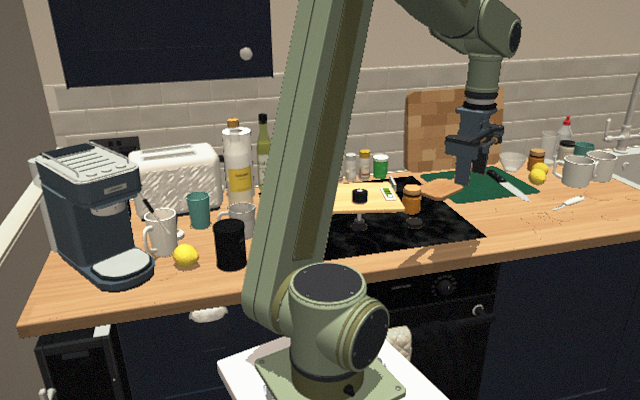

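View pics/wrist0.png

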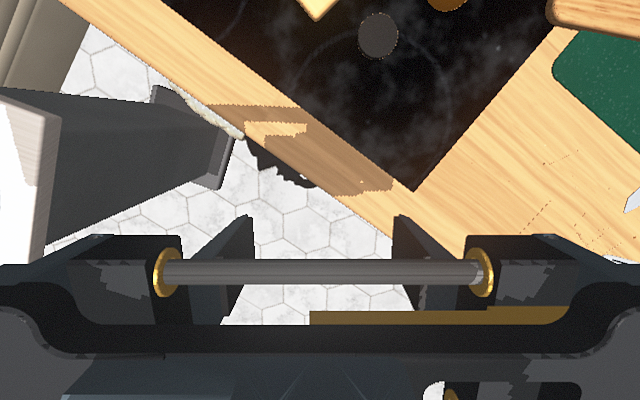

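The top picture shows the board with corners near (347,152), (307,237), (398,278) and (436,190). The knob is at (361,236), the vial at (404,232), the honey at (440,233) and the loose pad at (417,267). In the side picture the knob is at (360,196). The wrist camera sees the loose pad at (378,36).

```bash
cat > h.py <<'E'
from workcell import env, eyes
import cv2,numpy as np
from scipy.spatial.transform import Rotation as R
def ray(f,u,v):
    fl=200/np.tan(np.radians(f["fovy"]/2))
    d=np.array([(u-f["cx"])/fl,-(v-f["cy"])/fl,-1.])
    return np.array(f["eye"]),R.from_euler('xyz',f["attitude"],degrees=True).as_matrix()@d
def onz(f,u,v,z):
    e,d=ray(f,u,v); return e+d*(z-e[2])/d[2]
def proj(f,p):
    fl=200/np.tan(np.radians(f["fovy"]/2))
    c=R.from_euler('xyz',f["attitude"],degrees=True).as_matrix().T@(np.array(p)-f["eye"])
    return f["cx"]+fl*c[0]/-c[2], f["cy"]-fl*c[1]/-c[2]
E
python3 - <<'E'
from h import *
f=eyes.grab_frame("top")
for n,u,v,z in [("knob",361,236,120),("BL",347,152,76),("FL",307,237,88),("FR",398,278,88),("BR",436,190,76),("pad",417,267,15),("honey",440,233,85)]: print(n,onz(f,u,v,z).round(1))
c=f["image"][130:300,290:470]; t=cv2.resize(c,None,fx=3.3,fy=3.3,interpolation=cv2.INTER_CUBIC)
cv2.imwrite("pics/topc.png",t)
s=eyes.grab_frame("side"); 
for n,u,v,z in [("knob",360,190,120)]: print(n,onz(s,u,v,z).round(1))
c=s["image"][160:250,320:440]; cv2.imwrite("pics/sidec.png",cv2.resize(c,None,fx=6,fy=6,interpolation=cv2.INTER_CUBIC))
E
```

```text
knob [ 465.8 -385.4  120. ]
BL [ 675.9 -361.6   76. ]
FL [ 467.6 -258.8   88. ]
FR [ 365.8 -473.3   88. ]
BR [ 576.6 -576.9   76. ]
pad [ 389.8 -534.2   15. ]
honey [ 470.7 -579.2   85. ]
knob [ 464.9 -387.1  120. ]
```

View pics/topc.png

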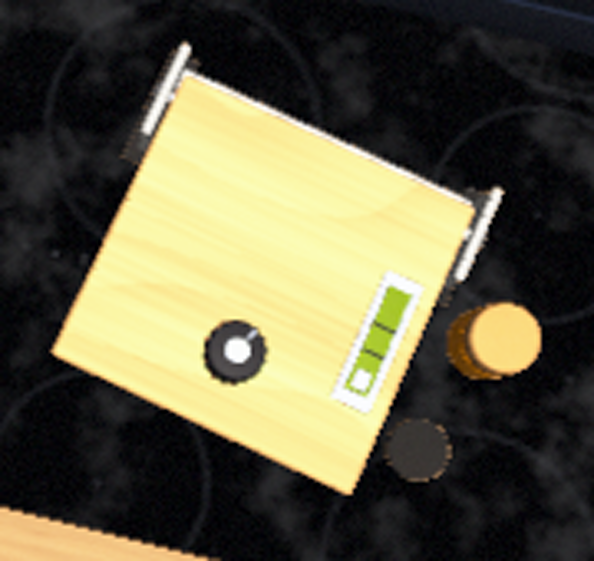

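View pics/sidec.png

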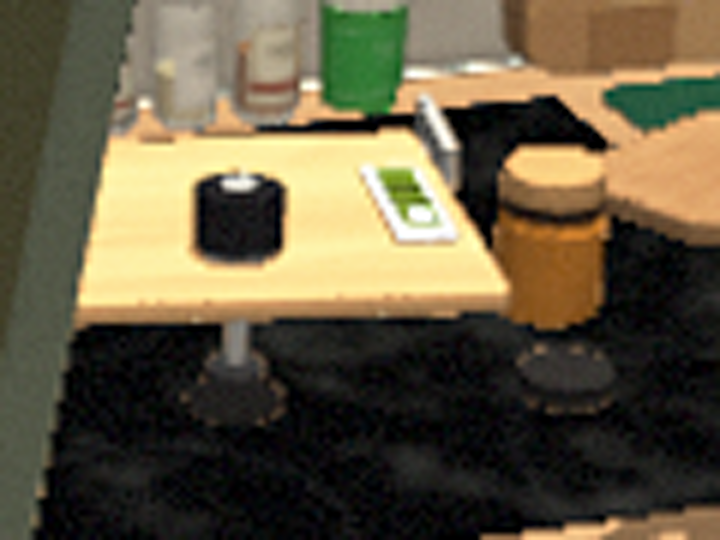

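The crops show the knob axis at top-camera pixel (361.5,236.4). The bubble sits at the front end of the vial, as expected for a sprung-up board. The honey and loose pad stand clear on the right. Next I'll compute the hover pose.

```bash
cat >> h.py <<'E'
K=np.array([462.6,-384.8]); YS=-26.
def pose(tilt,h,yaw):
    """TCP pose on the knob axis, h mm above board top; tilt deg front-up; tool yaw"""
    t=np.radians(tilt); c,s=np.cos(np.radians(YS)),np.sin(np.radians(YS))
    xh=np.array([c,s,0]); H=np.r_[K,66.5]+160*xh; z=np.array([0,0,1.])
    n=np.cos(t)*z+np.sin(t)*xh; b=np.cos(t)*xh-np.sin(t)*z
    p=H-160*b+(7+h)*n
    Rt=R.from_euler('xyz',[180,0,yaw],degrees=True)
    ax=np.cross(z,xh)
    return p,R.from_rotvec(ax*t)*Rt
def row(cur,tgt):
    d=cur[1].inv().apply(tgt[0]-cur[0])/1000
    return d.round(4),(cur[1].inv()*tgt[1]).as_rotvec(degrees=True).round(2)
E
python3 - <<'E'
from h import *
st=(np.array([209.433,-535.519,213.976]),R.from_euler('xyz',[180,0,21.36],degrees=True))
hov=pose(4,65,50); g=pose(4,5,50)
print(hov[0],hov[1].as_euler('xyz',degrees=True),row(st,hov)); print(g[0],row(hov,g))
E
```

```text
[ 467.46446938 -387.17256024  149.48564742] [-176.11844836    0.96694761   50.03276666] (array([ 0.2943, -0.0442,  0.0645]), array([  3.56,  -1.92, -28.63]))
[ 463.70266718 -385.33780672   89.6318044 ] (array([0.  , 0.  , 0.06]), array([0., 0., 0.]))
```

Emit:
send_rows:
  targets: "0.04 -0.006 0.009 0.5 -0.25 -3.6 100;0.08 -0.012 0.018 1 -0.5 -7.2 100;0.115 -0.017 0.026 1.4 -0.8 -11 100;0.15 -0.022 0.033 1.8 -1 -14.5 100;0.185 -0.028 0.041 2.2 -1.2 -18 100;0.22 -0.033 0.048 2.7 -1.5 -21.5 100;0.255 -0.038 0.056 3.1 -1.7 -25 100;0.28 -0.042 0.061 3.4 -1.8 -27.2 100;0.2943 -0.0442 0.0645 3.56 -1.92 -28.63 100;0.2943 -0.0442 0.0645 3.56 -1.92 -28.63 100;0.2943 -0.0442 0.0645 3.56 -1.92 -28.63 100"

```text
time_s: 1.17
ee_pos: [467.2, -387.2, 149.2]
ee_rot: [-176.1, 1.0, 50.1]
force: [-0.6, -0.6, 0.1]
gripper_width: 91.1
gripper_force: 0.0
```

Run:
```python
from h import *
s=env.state();print(s["time_s"],s["ee_pos"],s["ee_rot"],s["qpos"],s["force"])
f=eyes.grab_frame("wrist"); t=eyes.grab_frame("top"); d=eyes.grab_frame("side")
for tilt in(4,):
  for h in(35,0): print([np.round(proj(x,pose(tilt,h,50)[0]),1) for x in(f,t,d)])
im=np.vstack([cv2.resize(f["image"],(480,300)),np.hstack([t["image"][150:290,300:460],d["image"][110:250,300:460],np.zeros((140,160,3),np.uint8)])[:, :480]])
cv2.imwrite("pics/a.png",cv2.resize(im,None,fx=1.3,fy=1.3))
```

```text
1.1667 [ 467.20055089 -387.15524483  149.15434174] [-176.0682651     1.02413169   50.07927525] [-40.15923854  25.77143463  87.70946701  -1.10157926  70.45052145
   0.20089029] [-0.64662971 -0.57095564  0.09199223]
[array([322.5, 221.8]), array([361.3, 236.1]), array([359.6, 190.1])]
[array([322.6, 208. ]), array([359.6, 237.7]), array([359.4, 201.7])]
```

View pics/a.png

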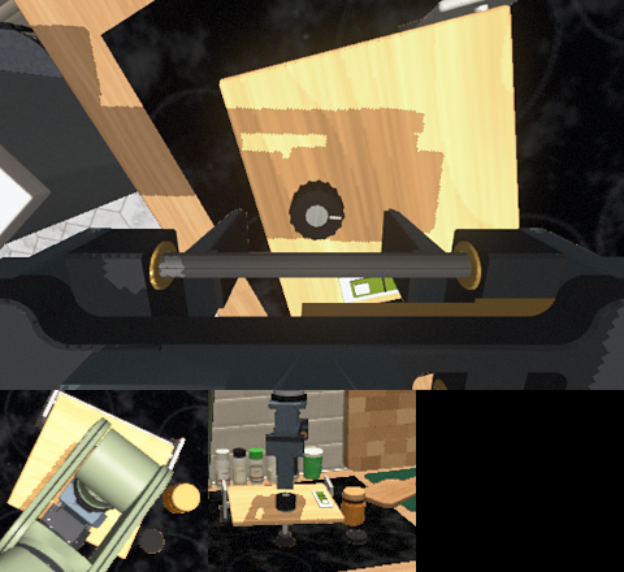

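The wrist picture shows the knob cap near original pixel (325,220), against a predicted (322.5,221.8), so the aim is good to about 1–2 mm. The arm hides the vial from the top camera, but the side camera sees it clearly. I'll descend and grip.

Emit:
send_rows:
  targets: "0 0.001 0.02 0 0 0 100;0 0.001 0.04 0 0 0 100;0 0.001 0.055 0 0 0 100;0 0.001 0.06 0 0 0 100;0 0.001 0.06 0 0 0 100;0 0.001 0.06 0 0 0 30;0 0.001 0.06 0 0 0 0;0 0.001 0.06 0 0 0 0;0 0.001 0.06 0 0 0 0;0 0.001 0.06 0 0 0 0;0 0.001 0.06 0 0 0 0;0 0.001 0.06 0 0 0 0"
  grip_force: 40

```text
time_s: 2.32
ee_pos: [464.5, -386.0, 89.7]
ee_rot: [-176.1, 1.0, 50.0]
force: [-0.0, -0.9, -0.2]
gripper_width: 47.6
gripper_force: 0.0
```

Run:
```python
from h import *
# relative rows (from grip pose tilt4) for pressing
for t in (3,2,1,0,-1,-2): print(t,row(pose(4,5,50),pose(t,5,50)))
```

```text
3 (array([-0.    , -0.0002,  0.0028]), array([-0.97,  0.24,  0.  ]))
2 (array([-0.0001, -0.0003,  0.0056]), array([-1.94,  0.48, -0.  ]))
1 (array([-0.0001, -0.0004,  0.0084]), array([-2.91,  0.73, -0.  ]))
0 (array([-0.0001, -0.0004,  0.0112]), array([-3.88,  0.97,  0.  ]))
-1 (array([-0.0001, -0.0004,  0.014 ]), array([-4.85,  1.21, -0.  ]))
-2 (array([-0.0001, -0.0004,  0.0168]), array([-5.82,  1.45, -0.  ]))
```

Per degree of board tilt: z +2.8 mm, turn x −0.97°, y +0.24°. I'll let the fingers finish closing and then press gradually.

Emit:
send_rows:
  targets: "0 0 0 0 0 0 0;0 0 0 0 0 0 0;0 0 0 0 0 0 0;0 0 0 0 0 0 0"
  grip_force: 40

```text
time_s: 2.65
ee_pos: [464.6, -386.0, 89.6]
ee_rot: [-176.1, 1.0, 50.0]
force: [0.6, -0.9, 0.7]
gripper_width: 42.4
gripper_force: 40.0
```

Emit:
send_rows:
  targets: "0 0 0.0014 -0.49 0.12 0 0;0 -0.0001 0.0028 -0.97 0.24 0 0;0 -0.0002 0.0042 -1.46 0.36 0 0;0 -0.0003 0.0056 -1.94 0.48 0 0;0 -0.0003 0.0056 -1.94 0.48 0 0;0 -0.0003 0.0056 -1.94 0.48 0 0"

```text
time_s: 3.15
ee_pos: [463.9, -385.7, 84.2]
ee_rot: [-178.1, 0.5, 50.0]
force: [0.1, 0.7, 1.4]
gripper_width: 42.4
gripper_force: 40.0
```

Emit:
send_rows:
  targets: "0 0 0.0014 -0.49 0.12 0 0;0 0 0.0028 -0.97 0.24 0 0;0 0 0.0028 -0.97 0.24 0 0;0 0 0.0028 -0.97 0.24 0 0"

```text
time_s: 3.48
ee_pos: [463.7, -385.6, 81.2]
ee_rot: [-179.0, 0.3, 50.0]
force: [0.0, -0.7, 3.9]
gripper_width: 42.3
gripper_force: 40.0
```

Emit:
send_rows:
  targets: "0 0 0.0014 -0.49 0.12 0 0;0 0 0.0028 -0.97 0.24 0 0;0 0 0.0028 -0.97 0.24 0 0;0 0 0.0028 -0.97 0.24 0 0"

```text
time_s: 3.82
ee_pos: [463.5, -385.5, 78.4]
ee_rot: [-180.0, 0.0, 50.0]
force: [-1.2, -0.9, 4.1]
gripper_width: 41.9
gripper_force: 40.0
```

```bash
cat >> h.py <<'E'
def vial(name,tilt):
    """rectified side view of the vial: 8 px/mm-ish warp, columns along vial x (-40..40), rows y"""
    d=eyes.grab_frame("side")
    p0,r=pose(tilt,2,0)   # board normal etc
    n=r.apply([0,0,-1]); c,s=np.cos(np.radians(YS)),np.sin(np.radians(YS))
    yh=np.array([-s,c,0]); b=np.cross(yh,n); p=p0+6*n
    V=p+55*b-92*yh
    L=[(-45,20),(45,20),(45,-20),(-45,-20)]
    src=np.float32([proj(d,V+x*b+y*yh) for x,y in L])
    dst=np.float32([((x+45)*8,(20-y)*8) for x,y in L])
    w=cv2.warpPerspective(d["image"],cv2.getPerspectiveTransform(src,dst),(720,320),flags=cv2.INTER_CUBIC)
    cv2.imwrite(name,w); return w,d
E
python3 - <<'E'
from h import *
w,d=vial("pics/v1.png",0)
s=env.state();print(s["time_s"],s["ee_pos"],s["force"],s["torque"])
cv2.imwrite("pics/b.png",np.vstack([w,cv2.resize(d["image"][150:250,300:460],(720,280))[:, :]]))
E
```

```text
3.8667 [ 463.49420361 -385.46308813   78.37651276] [-0.68014095  0.92156792  3.19658708] [ 0.07850512  0.17703599 -0.01489884]
```

View pics/b.png

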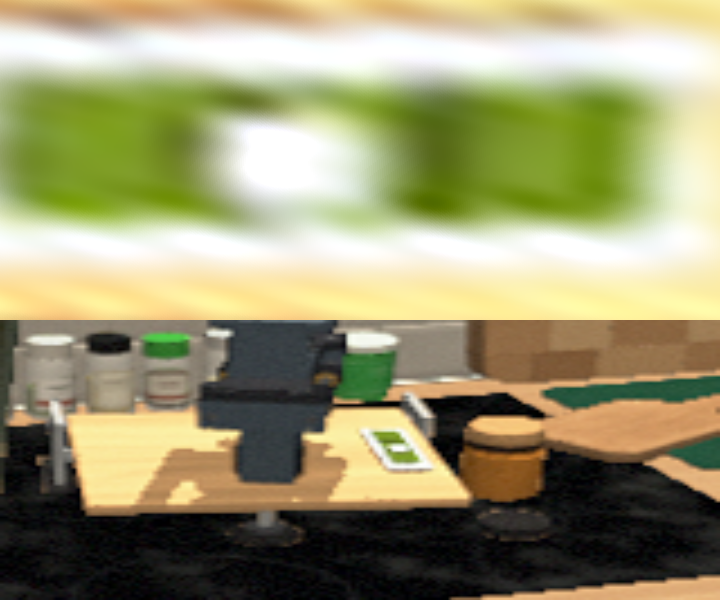

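The rectified crop shows the bubble centred near 0° tilt, at columns 225–330 with the lines near 180 and 450. The force is only spring force, so the foot isn't down yet. That means the thin pad is under it, and I'll keep pressing.

Emit:
send_rows:
  targets: "0 0 0.0007 -0.24 0.06 0 0;0 0 0.0014 -0.48 0.12 0 0;0 0 0.0021 -0.72 0.18 0 0;0 0 0.0028 -0.97 0.24 0 0;0 0 0.0028 -0.97 0.24 0 0;0 0 0.0028 -0.97 0.24 0 0"

```text
time_s: 4.37
ee_pos: [463.4, -385.4, 75.8]
ee_rot: [179.0, -0.2, 50.0]
force: [-3.4, 0.9, 4.8]
gripper_width: 42.0
gripper_force: 40.0
```

Emit:
send_rows:
  targets: "0 0 0.0007 -0.24 0.06 0 0;0 0 0.0014 -0.48 0.12 0 0;0 0 0.0014 -0.48 0.12 0 0;0 0 0.0014 -0.48 0.12 0 0"

```text
time_s: 4.7
ee_pos: [463.4, -385.4, 75.6]
ee_rot: [178.5, -0.3, 50.0]
force: [-3.0, 2.8, 12.1]
gripper_width: 42.3
gripper_force: 40.0
```

Run:
```python
from h import *
w,d=vial("pics/v2.png",-1)
s=env.state();print(s["ee_pos"],s["ee_rot"],s["force"],s["torque"])
f=eyes.grab_frame("wrist"); cv2.imwrite("pics/c.png",np.vstack([w,cv2.resize(f["image"][150:350,200:560],(504,280))[:, :].copy() if 0 else cv2.resize(f["image"],(720,280))]))
```

```text
[ 463.39994446 -385.41338266   75.60798905] [178.54684216  -0.34105067  50.01195863] [-2.91591596  2.34485654 12.58736654] [0.56550081 0.96659523 0.05782675]
```

View pics/c.png

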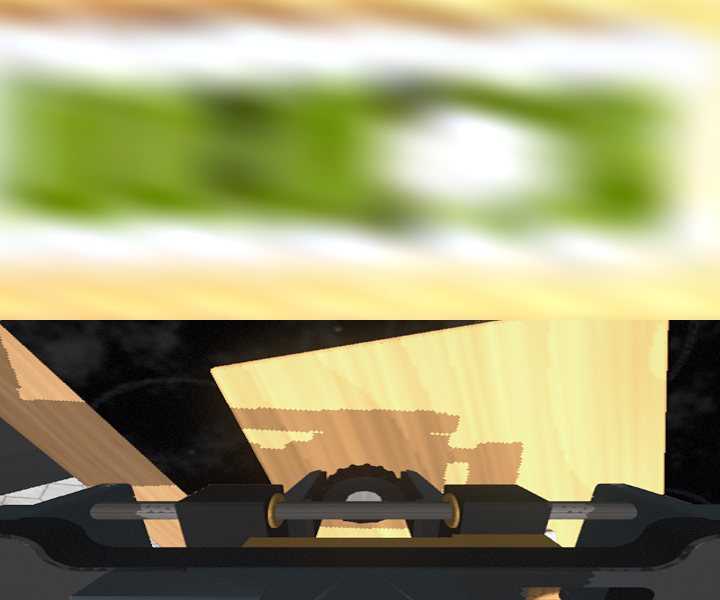

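The wrist view shows the knob held between the fingers. In the rectified view the lines are at columns 237 and 405 and the bubble is centred near 462, about 17.5 mm towards the back. So the front is too low and the knob needs about 1.15 rad clockwise.

Run:
```python
from h import *
a=pose(-1.5,5,50)
for i in range(1,12):
    d=5.0*i; r=row(a,pose(-1.5+1.43*np.radians(d),5-.03*i,50-d)); print(*r[0],*r[1])
w,d=vial("pics/v3.png",-1)
m=w[120:190].mean(0); print(m[::20].astype(int).tolist())
```

```text
0.0 0.0 -0.0003 0.12 -0.04 5.0
0.0 0.0001 -0.0006 0.24 -0.08 10.0
0.0 0.0001 -0.001 0.35 -0.14 15.0
0.0 0.0001 -0.0013 0.46 -0.2 20.0
0.0 0.0001 -0.0016 0.56 -0.28 25.0
0.0 0.0002 -0.0019 0.66 -0.37 30.0
0.0 0.0002 -0.0022 0.76 -0.46 35.0
0.0001 0.0002 -0.0025 0.84 -0.57 40.0
0.0001 0.0003 -0.0029 0.93 -0.69 45.0
0.0001 0.0003 -0.0032 1.0 -0.81 50.0
0.0001 0.0003 -0.0035 1.07 -0.95 55.0
[[151, 203, 186], [99, 182, 158], [65, 170, 142], [42, 161, 131], [28, 154, 123], [33, 154, 124], [39, 154, 126], [41, 158, 129], [42, 161, 131], [41, 155, 127], [37, 137, 113], [33, 119, 100], [33, 114, 96], [37, 123, 103], [41, 138, 114], [37, 147, 119], [27, 149, 118], [29, 152, 121], [52, 157, 132], [81, 160, 144], [124, 172, 166], [175, 199, 198], [218, 228, 228], [251, 252, 251], [253, 253, 253], [248, 251, 250], [229, 243, 238], [187, 222, 210], [139, 197, 179], [91, 174, 150], [54, 161, 131], [43, 159, 128], [65, 174, 148], [117, 200, 185], [173, 226, 223], [211, 245, 252]]
```

Emit:
send_rows:
  targets: "0 0 -0.0003 0.12 -0.04 5 0;0 0.0001 -0.0006 0.24 -0.08 10 0;0 0.0001 -0.001 0.35 -0.14 15 0;0 0.0001 -0.0013 0.46 -0.2 20 0;0 0.0001 -0.0016 0.56 -0.28 25 0;0 0.0002 -0.0019 0.66 -0.37 30 0;0 0.0002 -0.0022 0.76 -0.46 35 0;0.0001 0.0002 -0.0025 0.84 -0.57 40 0;0.0001 0.0003 -0.0029 0.93 -0.69 45 0;0.0001 0.0003 -0.0032 1 -0.81 50 0;0.0001 0.0003 -0.0035 1.07 -0.95 55 0;0.0001 0.0003 -0.0035 1.07 -0.95 55 0"

```text
time_s: 5.85
ee_pos: [463.2, -384.4, 79.3]
ee_rot: [-179.9, -0.0, -5.2]
force: [-5.4, 5.4, 15.0]
gripper_width: 42.6
gripper_force: 40.0
```

Emit:
send_rows:
  targets: "0 0 0 0 0 0 0;0 0 0 0 0 0 0;0 0 0 0 0 0 0;0 0 0 0 0 0 0;0 0 0 0 0 0 0;0 0 0 0 0 0 0;0 0 0 0 0 0 0;0 0 0 0 0 0 0;0 0 0 0 0 0 0;0 0 0 0 0 0 0;0 0 0 0 0 0 0;0 0 0 0 0 0 0"

```text
time_s: 6.85
ee_pos: [463.2, -384.4, 79.3]
ee_rot: [-179.9, -0.0, -5.0]
force: [-4.4, 5.2, 14.9]
gripper_width: 42.3
gripper_force: 40.0
```

```bash
cat >> h.py <<'E'
def prof(tilt,n):
    w,d=vial(n,tilt); m=w[120:190].mean(0); x=np.arange(720); 
    b=np.clip(m[:,0]-100,0,None)*((x>60)&(x<640)); print("bubble",(b*x).sum()/b.sum())
    print([(int(i),int(m[i,0]),int(m[i,1])) for i in range(0,720,20)])
E
python3 - <<'E'
from h import *
prof(0,"pics/v4.png")
s=env.state();print(s["time_s"],s["ee_pos"],s["ee_rot"],s["force"],s["torque"],s["gripper_width"])
E
```

```text
bubble 337.1557286291343
[(0, 183, 213), (20, 131, 187), (40, 83, 166), (60, 50, 155), (80, 29, 150), (100, 29, 152), (120, 38, 156), (140, 41, 159), (160, 38, 161), (180, 36, 159), (200, 41, 152), (220, 45, 139), (240, 68, 138), (260, 123, 164), (280, 183, 202), (300, 231, 236), (320, 240, 244), (340, 238, 246), (360, 231, 245), (380, 204, 225), (400, 165, 188), (420, 121, 152), (440, 78, 129), (460, 51, 125), (480, 35, 131), (500, 29, 138), (520, 35, 147), (540, 41, 154), (560, 37, 155), (580, 22, 147), (600, 18, 144), (620, 50, 159), (640, 107, 186), (660, 167, 216), (680, 209, 240), (700, 214, 247)]
6.9 [ 463.1952884  -384.37487769   79.28319629] [-1.79946493e+02 -3.43311117e-02 -5.01568683e+00] [-5.23653315  6.01062923 15.09168157] [ 1.08981428  0.97435776 -0.01294361] 42.396882185608916
```

View pics/v4.png

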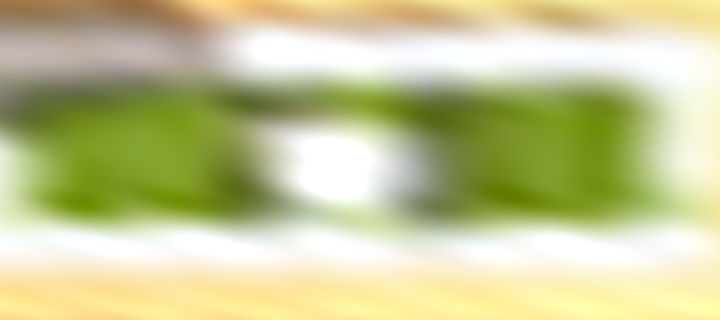

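The side view shows the bubble at column 337 with dark line smudges near 233 and 450, so it looks centred. I'll check it at higher resolution with the wrist and top cameras.

Run:
```python
from h import *
p0,r=pose(0,2,0); c,s=np.cos(np.radians(YS)),np.sin(np.radians(YS)); b=np.array([c,s,0]); y=np.array([-s,c,0]); z=np.array([0,0,1])
V=p0+6*z+55*b-92*y
out=[]
for n in("wrist","top"):
    f=eyes.grab_frame(n); print(n,np.round(proj(f,V)))
    L=[(-45,20),(45,20),(45,-20),(-45,-20)]
    src=np.float32([proj(f,V+a*b+q*y) for a,q in L]); dst=np.float32([((a+45)*6,(20-q)*6) for a,q in L])
    out.append(cv2.warpPerspective(f["image"],cv2.getPerspectiveTransform(src,dst),(540,240),flags=cv2.INTER_CUBIC))
    if n=="wrist": out.insert(0,cv2.resize(f["image"],(540,110)))
cv2.imwrite("pics/d.png",np.vstack(out))
```

```text
wrist [487. 214.]
top [403. 233.]
```

View pics/d.png

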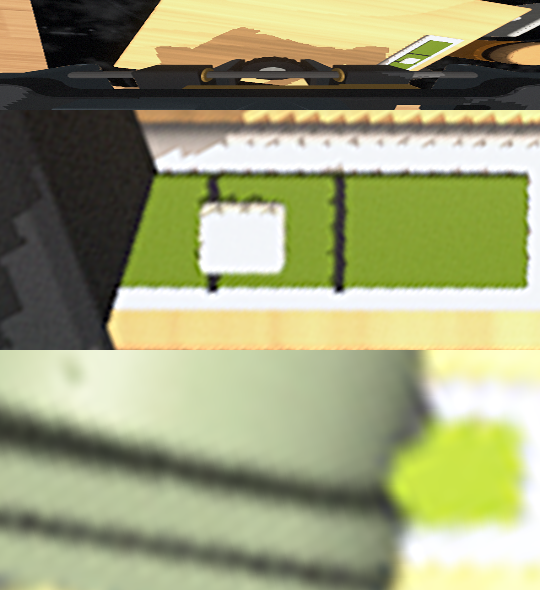

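The wrist view is sharp. The lines are at 213 and 340 and the bubble is centred at 242.5, so it lies 5.7 mm towards the front. The side camera's oblique ray over the raised bubble had biased its reading. The knob needs about 20° anticlockwise.

```bash
cat >> h.py <<'E'
def wv(yawless=0):
    p0,r=pose(0,2,0); c,s=np.cos(np.radians(YS)),np.sin(np.radians(YS)); b=np.array([c,s,0]); y=np.array([-s,c,0])
    V=p0+np.array([0,0,6])+55*b-92*y; f=eyes.grab_frame("wrist")
    L=[(-45,20),(45,20),(45,-20),(-45,-20)]
    src=np.float32([proj(f,V+a*b+q*y) for a,q in L]); dst=np.float32([((a+45)*6,(20-q)*6) for a,q in L])
    w=cv2.warpPerspective(f["image"],cv2.getPerspectiveTransform(src,dst),(540,240),flags=cv2.INTER_CUBIC)
    mid=w[105:150].mean(0); x=np.where(mid[:,0]>140)[0]; x=x[(x>110)&(x<500)]
    l=w[70:85].mean(0)[:,1]; lb=w[167:176].mean(0)[:,1]
    print("bubble",x.min(),x.max(),(x.min()+x.max())/2,"lines top",[i for i in range(160,420) if l[i]<90],"bot",[i for i in range(160,420) if lb[i]<90])
    return w
E
python3 - <<'E'
from h import *
wv()
t0=-1.5+1.43*np.radians(55); a=pose(t0,4.67,-5)
for i in range(1,6):
    d=4.0*i; r=row(a,pose(t0-1.43*np.radians(d),4.67,-5+d)); print(*r[0],*r[1])
E
```

```text
bubble 202 286 244.0 lines top [209, 210, 211, 212, 213, 214, 215, 216, 217, 336, 337, 338, 339, 340, 341, 342, 343, 344] bot [208, 209, 210, 211, 212, 213, 214, 215, 216, 217, 333, 334, 335, 336, 337, 338, 339, 340, 341, 342]
-0.0 -0.0 0.0003 -0.04 0.09 -4.0
-0.0 -0.0 0.0006 -0.08 0.18 -8.0
-0.0001 -0.0 0.0008 -0.14 0.27 -12.0
-0.0001 -0.0 0.0011 -0.19 0.35 -16.0
-0.0001 -0.0 0.0014 -0.26 0.43 -20.0
```

Emit:
send_rows:
  targets: "0 0 0.0003 -0.04 0.09 -4 0;0 0 0.0006 -0.08 0.18 -8 0;-0.0001 0 0.0008 -0.14 0.27 -12 0;-0.0001 0 0.0011 -0.19 0.35 -16 0;-0.0001 0 0.0014 -0.26 0.43 -20 0;-0.0001 0 0.0014 -0.26 0.43 -20 0;-0.0001 0 0.0014 -0.26 0.43 -20 0;-0.0001 0 0.0014 -0.26 0.43 -20 0;-0.0001 0 0.0014 -0.26 0.43 -20 0;-0.0001 0 0.0014 -0.26 0.43 -20 0;-0.0001 0 0.0014 -0.26 0.43 -20 0;-0.0001 0 0.0014 -0.26 0.43 -20 0"

```text
time_s: 8.05
ee_pos: [463.1, -384.8, 77.9]
ee_rot: [179.7, -0.4, 15.0]
force: [-5.5, 3.9, 15.2]
gripper_width: 42.2
gripper_force: 40.0
```

Emit:
send_rows:
  targets: "0 0 0 0 0 0 0;0 0 0 0 0 0 0;0 0 0 0 0 0 0;0 0 0 0 0 0 0;0 0 0 0 0 0 0;0 0 0 0 0 0 0;0 0 0 0 0 0 0;0 0 0 0 0 0 0"

```text
time_s: 8.72
ee_pos: [463.1, -384.8, 77.9]
ee_rot: [179.7, -0.4, 15.0]
force: [-4.9, 5.0, 14.7]
gripper_width: 42.5
gripper_force: 40.0
```

Run:
```python
from h import *
w=wv(); cv2.imwrite("pics/e.png",w)
s=env.state();print(s["time_s"],s["ee_pos"],s["ee_rot"],s["force"],s["torque"],s["gripper_width"])
```

```text
bubble 323 328 325.5 lines top [160, 161, 162, 163, 164, 165, 166, 167, 168, 169, 170, 171, 172, 173, 174, 175, 176, 177, 178, 179, 180, 181, 182, 183, 184, 185, 186, 187, 188, 189, 190, 191, 192, 193, 194, 195, 196, 197, 198, 199, 200, 201, 202, 203, 204, 205, 206, 207, 208, 209, 210, 211, 212, 213, 214, 215, 216, 217, 218, 219, 220, 221, 222, 223, 224, 225, 226, 227, 228, 229, 230, 231, 232, 233, 234, 235, 236, 237, 238, 239, 240, 241, 242, 243, 244, 245, 246, 247, 248, 249, 250, 251, 252, 253, 254, 255, 256, 257, 258, 259, 260, 261, 262, 263, 264, 265, 266, 267, 268, 269, 270, 271, 272, 273, 274, 275, 276, 277, 278, 279, 280, 281, 282, 283, 284, 285, 286, 287, 288, 289, 290, 291, 292, 293, 294, 295, 296, 297, 298, 299, 300, 301, 302, 303, 304, 305, 306, 307, 308, 309, 310, 311, 312, 313, 314, 315, 316, 317, 335, 336, 337, 338, 339, 340, 341, 342, 343, 344] bot [160, 161, 162, 163, 164, 165, 166, 167, 168, 169, 170, 171, 172, 173, 174, 175, 176, 177, 178, 179, 180, 181, 182, 183, 184, 185, 186, 187, 188, 189, 190, 191, 192, 193, 194, 195, 196, 197, 198, 199, 200, 201, 202, 203, 204, 205, 206, 207, 208, 209, 210, 211, 212, 213, 214, 215, 216, 217, 218, 219, 220, 221, 222, 223, 224, 225, 226, 227, 228, 229, 230, 231, 232, 233, 234, 235, 236, 237, 238, 239, 240, 241, 242, 243, 244, 245, 246, 247, 248, 249, 250, 251, 252, 253, 254, 255, 256, 257, 258, 259, 260, 261, 262, 263, 264, 265, 266, 267, 268, 269, 270, 271, 272, 273, 274, 275, 276, 277, 278, 279, 280, 281, 282, 283, 284, 285, 286, 322, 323, 324, 325, 326, 327, 328, 329, 330, 331, 332, 333, 334, 335, 336, 337, 338, 339, 340, 341, 342, 343, 344, 345, 346, 347, 348, 349, 350, 351, 352, 353, 354, 355, 356, 357, 358, 359, 360, 361, 362]
8.7667 [ 463.10807943 -384.77513783   77.91634246] [179.66266302  -0.41812231  15.01693724] [-5.87485304  4.15873873 14.65611022] [0.8427412  1.0396714  0.12390171] 42.03637612340288
```

Run:
```python
from h import *
prof(0,"pics/v5.png")
w=cv2.imread("pics/e.png"); m=w[105:150].mean(0)
print([(i,*m[i].astype(int)) for i in range(290,380,4)])
```

```text
bubble 373.88399476817284
[(0, 104, 163), (20, 61, 146), (40, 41, 144), (60, 40, 152), (80, 37, 157), (100, 36, 156), (120, 38, 156), (140, 39, 157), (160, 42, 162), (180, 44, 163), (200, 39, 150), (220, 22, 128), (240, 17, 117), (260, 49, 132), (280, 106, 167), (300, 170, 207), (320, 225, 239), (340, 245, 249), (360, 249, 252), (380, 248, 250), (400, 242, 246), (420, 225, 239), (440, 183, 218), (460, 140, 197), (480, 99, 178), (500, 64, 164), (520, 48, 158), (540, 40, 156), (560, 30, 152), (580, 17, 145), (600, 19, 145), (620, 51, 161), (640, 105, 188), (660, 161, 217), (680, 200, 240), (700, 207, 246)]
[(290, np.int64(58), np.int64(60), np.int64(59)), (294, np.int64(58), np.int64(58), np.int64(58)), (298, np.int64(56), np.int64(57), np.int64(56)), (302, np.int64(54), np.int64(54), np.int64(54)), (306, np.int64(50), np.int64(52), np.int64(51)), (310, np.int64(49), np.int64(50), np.int64(51)), (314, np.int64(38), np.int64(41), np.int64(42)), (318, np.int64(76), np.int64(75), np.int64(74)), (322, np.int64(137), np.int64(136), np.int64(137)), (326, np.int64(156), np.int64(159), np.int64(160)), (330, np.int64(118), np.int64(147), np.int64(147)), (334, np.int64(41), np.int64(71), np.int64(66)), (338, np.int64(42), np.int64(35), np.int64(40)), (342, np.int64(45), np.int64(50), np.int64(51)), (346, np.int64(44), np.int64(136), np.int64(113)), (350, np.int64(46), np.int64(164), np.int64(136)), (354, np.int64(46), np.int64(159), np.int64(133)), (358, np.int64(47), np.int64(158), np.int64(132)), (362, np.int64(49), np.int64(159), np.int64(132)), (366, np.int64(48), np.int64(158), np.int64(132)), (370, np.int64(46), np.int64(158), np.int64(132)), (374, np.int64(47), np.int64(158), np.int64(132)), (378, np.int64(47), np.int64(158), np.int64(132))]
```

The back edge of the bubble is at about 331 against 318.5 when centred, so it is about 2 mm too far back. I'll turn 6° clockwise.

Emit:
send_rows:
  targets: "0 0 -0.0002 0.03 -0.06 3 0;0 0 -0.0004 0.06 -0.14 6 0;0 0 -0.0004 0.06 -0.14 6 0;0 0 -0.0004 0.06 -0.14 6 0;0 0 -0.0004 0.06 -0.14 6 0;0 0 -0.0004 0.06 -0.14 6 0;0 0 -0.0004 0.06 -0.14 6 0;0 0 -0.0004 0.06 -0.14 6 0;0 0 -0.0004 0.06 -0.14 6 0;0 0 -0.0004 0.06 -0.14 6 0;0 0 -0.0004 0.06 -0.14 6 0;0 0 -0.0004 0.06 -0.14 6 0"

```text
time_s: 9.82
ee_pos: [463.1, -384.7, 78.3]
ee_rot: [179.8, -0.3, 9.0]
force: [-4.7, 4.8, 15.4]
gripper_width: 42.3
gripper_force: 40.0
```

Emit:
send_rows:
  targets: "0 0 0 0 0 0 0;0 0 0 0 0 0 0;0 0 0 0 0 0 0;0 0 0 0 0 0 0;0 0 0 0 0 0 0;0 0 0 0 0 0 0;0 0 0 0 0 0 0;0 0 0 0 0 0 0"

```text
time_s: 10.48
ee_pos: [463.1, -384.7, 78.3]
ee_rot: [179.8, -0.3, 9.0]
force: [-5.4, 4.0, 13.6]
gripper_width: 42.3
gripper_force: 40.0
```

```bash
python3 - <<'E' | cut -c1-900
from h import *
import io,contextlib
with contextlib.redirect_stdout(io.StringIO()): w=wv()
m=w[105:150].mean(0); print(*[(i,int(m[i,0]),int(m[i,1])) for i in range(190,366,4)])
with contextlib.redirect_stdout(io.StringIO()) as o: prof(0,"pics/v6.png")
print(o.getvalue()[:30])
s=env.state();print(s["time_s"],s["ee_pos"],s["force"],s["gripper_width"],s["gripper_force"])
E
```

```text
(190, 64, 64) (194, 60, 60) (198, 60, 60) (202, 59, 59) (206, 59, 59) (210, 58, 57) (214, 56, 56) (218, 54, 54) (222, 53, 52) (226, 48, 49) (230, 46, 46) (234, 44, 45) (238, 40, 41) (242, 36, 38) (246, 34, 36) (250, 30, 33) (254, 21, 25) (258, 21, 22) (262, 205, 197) (266, 254, 254) (270, 252, 249) (274, 249, 246) (278, 249, 246) (282, 249, 245) (286, 249, 245) (290, 249, 246) (294, 249, 246) (298, 249, 246) (302, 249, 246) (306, 251, 246) (310, 255, 252) (314, 231, 237) (318, 82, 162) (322, 34, 154) (326, 47, 164) (330, 45, 153) (334, 46, 86) (338, 49, 37) (342, 48, 54) (346, 46, 135) (350, 48, 162) (354, 49, 161) (358, 49, 160) (362, 49, 160)
bubble 358.83353202950366
[(0,
10.5833 [ 463.13756572 -384.68380059   78.28263998] [-3.29013198  5.1169875  14.44785799] 42.432102284959086 40.00886678695679
```

The bubble's edge is at 317 against an ideal 318.5, so it is centred within about 0.3 mm. The hand presses with about 14 N, well above the spring's 3–5 N, and nothing is moving.

```bash
python3 -c "
from workcell import env
print(env.job_done())"
```

```text
the job is handed in; nothing more can be done
None
```

The job is handed in: the foot is pressed on the thin pad at about 14 N, the knob is still gripped at 40 N, and the bubble rests about 0.3 mm from the middle of its two lines; no verdict came back.

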